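# Draw the large round panel lamp to the front stop

### The job

Three flat panel lamps lie at the far end of the three-lane feed tray of a lamp test bench. Draw the large round lamp along its lane toward the robot, keeping it flat on the tray, until it rests against the stop bar at the near end. Leave the square lamp and the small round lamp where they are.

Things in the scene. Friction and masses are not known exactly. Their poses are not given: they have to be found in the camera images.
- tray: Three-lane feed tray, fixed to the bench. Origin: underside, mid middle lane; x along the lanes away from the robot, y to the left, z up. Floor 6 mm thick. Lanes 94 mm wide, centred at y = -100, 0, +100 mm, open from x = -130 mm (face of the near stop bar) to +130 mm. Ribs and end bars: 6 mm wide, tops 14 mm above the bench. Two loose white lamp drivers, tops at 26 mm, lie behind the far bar.
- big_round_mid (a point): Large round panel lamp, to be drawn: loose disc 86 mm across, 12 mm thick, about 0.2 kg, aluminium rim, flat white face, too wide to grip; lies in any lane near its far end and slides easily (friction on the floor about 0.2; 10 N on top is plenty). Point: its centre, half-way up, 12 mm above the bench; its top face is 6 mm higher. Against the stop bar its centre is at x = -87 mm in the tray's frame.
- square_mid (a point): The square panel lamp, to be left alone: 86 x 86 x 12 mm, same rim and white face, loose, in another lane near its far end. The point is its centre, half-way up.
- small_round_mid (a point): The small round panel lamp, to be left alone: a disc 60 mm in diameter and 12 mm thick, same rim and white face, loose, in the remaining lane near its far end. The point is its centre, half-way up.
Mind the look-alikes: they are no part of the job. What is shaped like the part that bears big_round_mid but brown or yellow is not meant.

How it is judged:
By the outcome, as a careful person would: the job done as asked, in the order asked, and still so for the second after the job is handed in, with the robot touching nothing.
It also fails if it takes over 32 s, if anything falls off the work surface, if the arm or the gripper's body presses on something with over 40 N, if the wrist force passes 120 N, or if a joint passes its speed limit or range.

### The arm

A 6-joint arm with a two-finger parallel gripper is mounted at the origin on the work surface. World frame = base frame: x ahead of the robot, y to its left, z up, the work surface at z = 0. Lengths are in m, angles in rad, forces in N, time in s.
With the tool pointing down it reaches from about 0.25 to 0.725 m from the base axis. Payload 4 kg.
Tool frame: the origin (TCP) lies at the very end of the fingers, on their centre line; the grasp point (between the pads) lies 19 mm behind it; z points along the fingers, y is the line along which they close (so a half turn about z gives the same grasp; the last joint's range is limited). The gripper opens to 85 mm and grips with 20 to 120 N. Pads are 22 mm wide; open, the fingers measure 114 mm over their backs; the gripper's body (76 mm by 85 mm) begins 54 mm behind the grasp point. The pads swing forward as they close: fully open they stand 13 mm farther back than shut.
Start: joints at [1.171, 0.241, 0.005, 1.335, 0, 1.571], TCP at [0.195, 0.461, 0.231] pointing down, gripper open.
Joint ranges: [-2.72, 2.72], [-1.05, 1.87], [-1.09, 1.28], [-1.99, 2.15], [-1.42, 1.44], [-3.14, 3.14]. Speed limits (rad/s): [2.79, 2.79, 3.14, 3.14, 3.14, 3.14].

### API

Orientations are given as a unit quaternion [x, y, z, w].
In Python, from workcell import bot, vision, workorder, boxes_of gives the robot as it stands.
- The arm moves only by the tool send_rows, never from a script. Its argument "motion" is text: rows parted by semicolons, each of 5 numbers parted by spaces: the closure, from -1 (fully open) to 1 (shut), so that 0 is half open, then the shift along the tool's x, y, z in cm, then the turn about the tool's z in rad. In form: claw x y z twist; .... A call has 1 to 5 rows; each row is the pose to reach, as a shift and turn from the pose commanded when the call began, along the tool's axes at that moment; what a row does not reach only later rows make up. A row lasts 1/10 s, in which the tool goes at most 50 mm and 8.59 degrees, less where a joint would pass 70% of its speed; a pose out of reach is approached as far as the arm can. A call with a gripper value outside its range is refused whole. The fingers move at their own pace and stop on an object; the grip force is fixed at half the most. Time passes only in rows, so rows that repeat a pose let the fingers close. It gives the time, the measured TCP pose, the force, the opening and the grip force at its end, in the units of the state.
- bot.get_obs(): the state, without advancing time (a new reading comes with each control period).
- vision.camera(name): name is "side" or "top" or "wrist"; returns the picture (400x640x3 uint8, red, green, blue); there is no depth.
- vision.camera_model(name): a dict with "fov_y" (degrees; the focal length in pixels is half the picture's height over the tangent of half this angle, whatever the lens; pixels are square), "cx", "cy" (the principal point, pixels), "world_from_camera" (4x4, takes a point from camera to world coordinates); the wrist camera has in their place "hand_eye" (4x4, takes a point from camera to tool coordinates, whose origin is the TCP and whose axes are the flange's). Camera axes: x right, y down, z forward; pixel columns grow to the right and rows downward; lengths in m; the calibration is good to about 2 mm. A picture is of the moment at which its call begins: read the wrist's pose just before it. camera_model takes no time and is no camera call.
- workorder.job_done(): hands the job in; it is judged then, once.
Trained networks look in the newest picture that a camera, given by its name, has taken for a name from the list of things; names that differ only in an ending like _2 or _b are one class to them, and where a whole thing is asked for, a point or a joint stands for the part that bears it (a point fixed in the world has none). Each returns a list of dicts, best first, with "conf" (0 to 1); they miss things now and then, are a little off and sometimes report something else, mostly with a low value. They report only what shows in the picture. A call takes as long as a camera call. They do not tell look-alikes from the thing itself.
- boxes_of(camera, target): "rect" ([centre column, centre row, width, height] in pixels, round what is visible of it).
The state is a dict: "clock": time; "joint_pos": joint angles; "joint_vel": joint speeds; "tau": joint torques, N m; "eef_pos": TCP position; "tool_rot": TCP orientation; "ft_force": force on the tool from outside, world axes, zero at the start; "ft_torque": the same for the moment, N m; "grip_width": finger opening in m; "grasp_force": force on a finger pad.
Only numpy, scipy, OpenCV 4.12 (cv2) and the standard library are available. Lean on these libraries where they do the work, as an engineer would, in place of code of your own. Each camera call takes 0.05 s, during which the arm holds its last target. There are 200 camera calls.

## Working session

There is one attempt and no reset: what is moved stays moved. The work goes in short steps, Python scripts to look and compute and a tool call to move; the robot and the scene stay as the last step left them, time stands still between calls to the robot, and variables do not carry over. Pictures are saved under pics/ and viewed, at most 10 in all, crops included, and the job is handed in when it is done.

Besides the shell and the picture viewer there is one more tool, called after "Emit:" in YAML: its name, and indented under it one key for each argument. send_rows: Moves the arm, as the interface text tells. Its arguments: {"type":"object","properties":{"motion":{"type":"string"}},"required":["motion"]}

```bash
mkdir -p pics
python3 - <<'E'
from workcell import bot, vision, boxes_of
import cv2,numpy as np
for c in("top","side"):
    im=vision.camera(c); cv2.imwrite(f"pics/{c}0.png",im[:,:,::-1])
    m=vision.camera_model(c); print(c,m["fov_y"],m["cx"],m["cy"],np.round(m["world_from_camera"],4).tolist())
    for t in("tray","big_round_mid","square_mid","small_round_mid"):
        print(t,[(np.round(b["rect"]).tolist(),round(b["conf"],2)) for b in boxes_of(c,t)])
o=bot.get_obs();print(o["clock"],o["eef_pos"],o["tool_rot"],o["ft_force"])
E
```

```text
top 42.71868220372949 307.0995819409156 192.69542168017614 [[-0.0267, -0.9884, 0.1498, 0.436], [-0.9996, 0.0283, 0.0089, -0.0587], [-0.0131, -0.1495, -0.9887, 1.0739], [0.0, 0.0, 0.0, 1.0]]
tray [([310.0, 204.0, 161.0, 164.0], 0.85)]
big_round_mid [([423.0, 310.0, 39.0, 40.0], 0.97), ([199.0, 156.0, 45.0, 38.0], 0.76), ([361.0, 90.0, 38.0, 40.0], 0.73), ([353.0, 176.0, 38.0, 42.0], 0.66), ([417.0, 126.0, 39.0, 41.0], 0.65)]
square_mid [([307.0, 181.0, 45.0, 45.0], 0.62)]
small_round_mid [([259.0, 181.0, 31.0, 27.0], 0.88)]
side 44.50031170865117 321.0681328663019 197.11641809254127 [[-0.9568, -0.1594, 0.2431, 0.3178], [-0.29, 0.4626, -0.8378, 0.9139], [0.0211, -0.8721, -0.4889, 0.6072], [0.0, 0.0, 0.0, 1.0]]
tray [([323.0, 220.0, 162.0, 84.0], 0.73)]
big_round_mid [([255.0, 179.0, 35.0, 18.0], 0.91), ([249.0, 261.0, 42.0, 30.0], 0.83), ([301.0, 166.0, 33.0, 17.0], 0.7), ([435.0, 187.0, 29.0, 16.0], 0.68), ([321.0, 189.0, 35.0, 18.0], 0.59)]
square_mid [([311.0, 207.0, 42.0, 24.0], 0.98)]
small_round_mid [([298.0, 229.0, 26.0, 18.0], 0.85)]
0.5 [0.19458876 0.46054598 0.23128237] [ 1.98559365e-01  9.80088862e-01 -3.95434648e-05 -7.62800838e-06] [-0.05554475 -0.13635905  1.02554234]
```

View pics/top0.png

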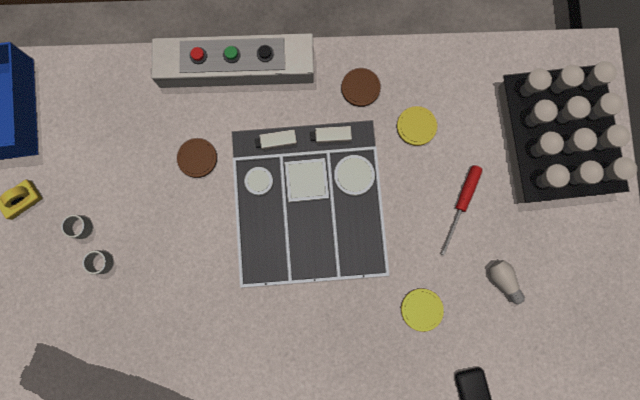

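View pics/side0.png

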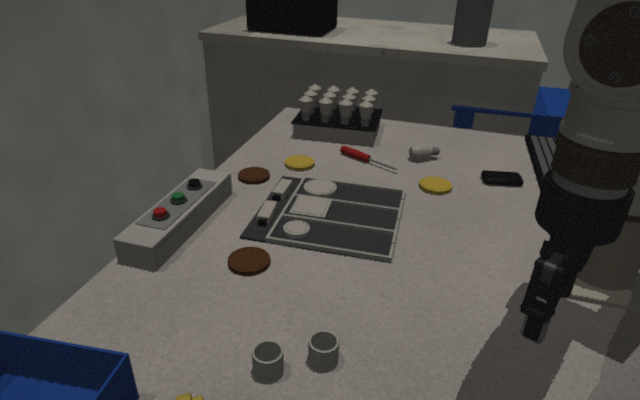

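The candidates in the top view are brown discs at (197,157) and (361,87), yellow discs at (417,126) and (423,310), a white square at (307,181), a small white round at (259,181), and a large white round at (354,175). I choose the large white round at (354,175), in the right lane. The side view agrees, at (321,189).

```bash
cat > h.py <<'E'
import numpy as np,cv2
from workcell import bot,vision,boxes_of
from scipy.spatial.transform import Rotation as R
def ray(c,uv,z,T=None):
    m=vision.camera_model(c);f=200/np.tan(np.radians(m["fov_y"]/2))
    T=np.array(m["world_from_camera"]) if T is None else T
    d=T[:3,:3]@[(uv[0]-m["cx"])/f,(uv[1]-m["cy"])/f,1]
    return T[:3,3]+d*(z-T[2,3])/d[2]
E
python3 - <<'E'
from h import *
im=cv2.imread("pics/top0.png")
for n,uv,z in[("nearL",(241,286),.014),("nearR",(387,275),.014),("farL",(236,158),.014),("farR",(377,149),.014),("disc",(354,174.5),.018),("sq",(307,180),.018),("sm",(258.5,180.5),.018)]:print(n,np.round(ray("top",uv,z),4))
print("side disc",ray("side",(320,187),.018))
cv2.imwrite("pics/crop.png",cv2.resize(im[110:300,220:410],(600,600),interpolation=cv2.INTER_CUBIC))
E
```

```text
nearL [0.4077 0.091  0.014 ]
nearR [ 0.422  -0.2077  0.014 ]
farL [0.6753 0.0997 0.014 ]
farR [ 0.686  -0.1997  0.014 ]
disc [ 0.6318 -0.1485  0.018 ]
sq [ 0.6229 -0.0497  0.018 ]
sm [0.6248 0.0521 0.018 ]
side disc [ 0.62872381 -0.14558325  0.018     ]
```

View pics/crop.png

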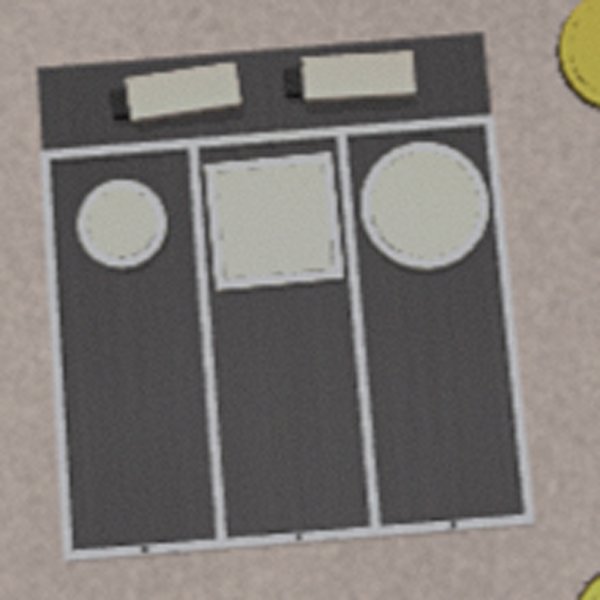

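The crop confirms it: the large round with a white face and aluminium rim is at crop (425,205), in the right lane, clear of the square. I'm moving above it with the fingers shut.

Emit:
send_rows:
  motion: "1 -63.8 -39.1 0 0;1 -63.8 -39.1 0 0;1 -63.8 -39.1 0 0;1 -63.8 -39.1 0 0;1 -63.8 -39.1 0 0"

```text
clock: 1.0
eef_pos: [0.3409, 0.2557, 0.2316]
tool_rot: [0.198, 0.98, 0.0, 0.0]
ft_force: [1.9, 0.1, 0.4]
grip_width: 0.0122
grasp_force: 0.0
```

Emit:
send_rows:
  motion: "1 -42.5 -26 5 0;1 -42.5 -26 5 0;1 -42.5 -26 5 0;1 -42.5 -26 5 0;1 -42.5 -26 5 0"

```text
clock: 1.5
eef_pos: [0.4861, 0.0532, 0.2064]
tool_rot: [0.199, 0.98, 0.0, 0.0]
ft_force: [0.9, 1.7, -0.1]
grip_width: 0.0003
grasp_force: 0.0
```

Emit:
send_rows:
  motion: "1 -21.2 -12.9 9 -0.436;1 -21.2 -12.9 9 -0.436;1 -21.2 -12.9 9 -0.436;1 -21.2 -12.9 9 -0.436;1 -21.2 -12.9 9 -0.436"

```text
clock: 2.0
eef_pos: [0.6219, -0.1352, 0.1214]
tool_rot: [-0.018, 1.0, 0.0, 0.0]
ft_force: [0.8, 0.7, 0.0]
grip_width: -0.0001
grasp_force: 0.0
```

Run:
```python
from h import *
o=bot.get_obs();im=vision.camera("wrist");cv2.imwrite("pics/w1.png",im[:,:,::-1])
T=np.eye(4);T[:3,:3]=R.from_quat(o["tool_rot"]).as_matrix();T[:3,3]=o["eef_pos"]
T=T@np.array(vision.camera_model("wrist")["hand_eye"])
print(o["eef_pos"],np.round(o["tool_rot"],4),o["ft_force"],o["joint_pos"])
for b in boxes_of("wrist","big_round_mid"):print(b,ray("wrist",b["rect"][:2],.018,T))
```

```text
[ 0.62185195 -0.13517589  0.12138232] [-1.800e-02  9.998e-01  0.000e+00  2.000e-04] [0.79657359 0.72128812 0.01054761] [-2.14125115e-01  5.71297251e-01  2.14035299e-01  1.21316025e+00
  1.65086932e-04 -2.50165073e-01]
{'rect': [621.6, 264.4, 36.8, 76.5], 'conf': 0.95} [0.67325849 0.137501   0.018     ]
{'rect': [164.0, 298.5, 97.8, 71.8], 'conf': 0.78} [ 0.72479    -0.28120824  0.018     ]
{'rect': [305.4, 204.7, 96.8, 94.5], 'conf': 0.67} [ 0.62682607 -0.14990327  0.018     ]
```

View pics/w1.png

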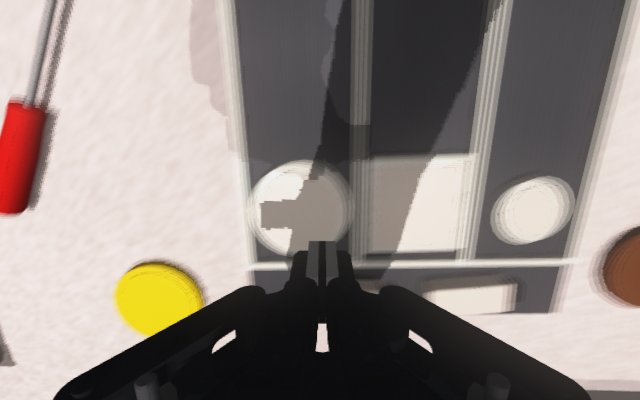

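The wrist view shows the large disc at about (300,208), just ahead of the fingertips. The right rib is at its left side and the square is to its right. I'm centring over the disc and descending.

Emit:
send_rows:
  motion: "1 -0.5 -1.2 4 0;1 -0.5 -1.2 8 0;1 -0.5 -1.2 9 0;1 -0.5 -1.2 9 0"

```text
clock: 2.5
eef_pos: [0.6242, -0.1443, 0.0302]
tool_rot: [-0.018, 1.0, 0.001, -0.003]
ft_force: [0.7, 0.3, 0.4]
grip_width: 0.0003
grasp_force: 0.0
```

Emit:
send_rows:
  motion: "1 -0.4 -0.5 0.6 0;1 -0.4 -0.5 1 0;1 -0.4 -0.5 1 0"

```text
clock: 2.8
eef_pos: [0.6315, -0.1502, 0.0234]
tool_rot: [-0.018, 1.0, -0.0, 0.001]
ft_force: [0.3, 0.3, -0.0]
grip_width: 0.0002
grasp_force: 0.0
```

Emit:
send_rows:
  motion: "1 0 0 0.1 0;1 0 0 0.2 0;1 0 0 0.3 0;1 0 0 0.3 0"

```text
clock: 3.2
eef_pos: [0.6304, -0.15, 0.0191]
tool_rot: [-0.018, 1.0, 0.0, -0.0]
ft_force: [-0.5, -1.1, -0.6]
grip_width: 0.0
grasp_force: 0.0
```

Emit:
send_rows:
  motion: "1 0 0 0.1 0;1 0 0 0.2 0;1 0 0 0.2 0"

```text
clock: 3.5
eef_pos: [0.6311, -0.1502, 0.0182]
tool_rot: [-0.018, 1.0, -0.0, 0.001]
ft_force: [-0.6, 0.1, 4.5]
grip_width: -0.0001
grasp_force: 2.3
```

Emit:
send_rows:
  motion: "1 0 0 0.1 0;1 0 0 0.2 0;1 0 0 0.2 0"

```text
clock: 3.8
eef_pos: [0.6323, -0.1505, 0.0181]
tool_rot: [-0.018, 1.0, -0.001, 0.002]
ft_force: [-1.7, 0.6, 12.3]
grip_width: 0.0003
grasp_force: 5.9
```

It is pressing with 12 N. Now I drag along tool +x, towards the robot.

Emit:
send_rows:
  motion: "1 0.5 0 0 0;1 1.2 0 0 0;1 2 0 0 0;1 2.8 0 0 0;1 3.5 0 0 0"

```text
clock: 4.3
eef_pos: [0.5987, -0.152, 0.0181]
tool_rot: [-0.018, 1.0, -0.001, 0.004]
ft_force: [1.4, 0.2, 8.5]
grip_width: 0.0003
grasp_force: 4.6
```

Run:
```python
from h import *
o=bot.get_obs();print(o["eef_pos"],o["ft_force"])
im=vision.camera("top");cv2.imwrite("pics/t2.png",cv2.resize(im[110:300,220:410,::-1],(600,600)))
for b in boxes_of("top","big_round_mid"):print(b,ray("top",b["rect"][:2],.018))
```

```text
[ 0.59866083 -0.15202441  0.01807521] [1.44794022 0.15794159 8.45138374]
{'rect': [421.0, 124.9, 32.2, 39.3], 'conf': 0.89} [ 0.73468783 -0.29496187  0.018     ]
{'rect': [196.4, 157.1, 44.0, 35.3], 'conf': 0.78} [0.67887291 0.18304998 0.018     ]
{'rect': [432.8, 309.9, 24.7, 42.6], 'conf': 0.69} [ 0.35032918 -0.29563416  0.018     ]
{'rect': [360.3, 87.0, 36.8, 40.0], 'conf': 0.59} [ 0.82273946 -0.16977559  0.018     ]
```

View pics/t2.png

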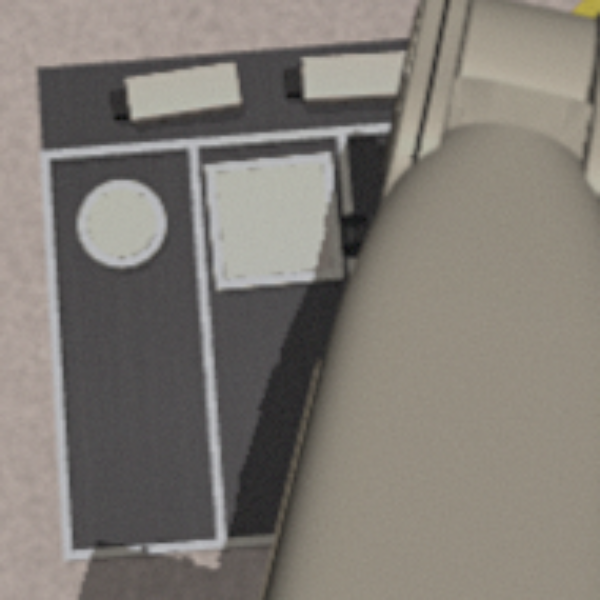

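The arm hides the disc from above; the dark strip at (365,170) suggests its lane's far end is now empty. The square and the small round have not moved. I'm continuing the drag.

Emit:
send_rows:
  motion: "1 0.8 0 0.05 0;1 1.7 0 0.05 0;1 2.6 0 0.05 0;1 3.5 0 0.05 0;1 4.2 0 0.05 0"

```text
clock: 4.9
eef_pos: [0.5574, -0.1538, 0.0181]
tool_rot: [-0.018, 1.0, -0.001, 0.005]
ft_force: [2.4, 1.4, 10.8]
grip_width: 0.0003
grasp_force: 5.7
```

Run:
```python
from h import *
o=bot.get_obs();im=vision.camera("wrist");cv2.imwrite("pics/w2.png",im[:,:,::-1]);print(o["eef_pos"],o["ft_force"])
```

```text
[ 0.55741266 -0.15378817  0.01805154] [ 2.39215912  1.3563989  10.76996339]
```

View pics/w2.png

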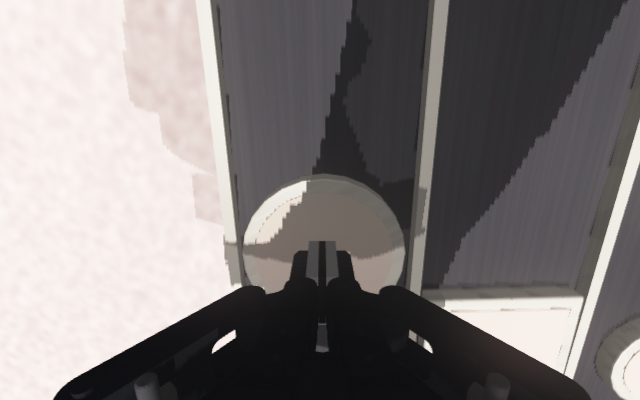

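The disc has travelled with the fingers, which press near its centre at (322,243), and it stays between its ribs. I'm continuing.

Emit:
send_rows:
  motion: "1 0.8 0 0 0;1 1.7 0 0 0;1 2.6 0 0 0;1 3.5 0 0 0;1 4.4 0 0 0"

```text
clock: 5.45
eef_pos: [0.514, -0.1556, 0.018]
tool_rot: [-0.018, 1.0, -0.001, 0.005]
ft_force: [3.3, 0.5, 12.5]
grip_width: -0.0002
grasp_force: 6.4
```

Emit:
send_rows:
  motion: "1 0.8 0 0 0;1 1.5 0 0 0;1 2.2 0 0 0;1 2.9 0 0 0;1 3.5 0 0 0"

```text
clock: 5.95
eef_pos: [0.4793, -0.157, 0.018]
tool_rot: [-0.018, 1.0, -0.001, 0.005]
ft_force: [3.4, -0.2, 12.0]
grip_width: 0.0001
grasp_force: 6.8
```

Emit:
send_rows:
  motion: "1 0.3 0 0 0;1 0.6 0 0 0;1 0.9 0 0 0"

```text
clock: 6.25
eef_pos: [0.4706, -0.1574, 0.018]
tool_rot: [-0.018, 1.0, -0.002, 0.005]
ft_force: [1.6, -0.1, 14.0]
grip_width: -0.0003
grasp_force: 6.9
```

Emit:
send_rows:
  motion: "1 0.2 0 0 0;1 0.4 0 0 0;1 0.6 0 0 0"

```text
clock: 6.55
eef_pos: [0.4651, -0.1577, 0.0181]
tool_rot: [-0.018, 1.0, -0.002, 0.006]
ft_force: [3.4, -0.0, 11.6]
grip_width: 0.0003
grasp_force: 5.8
```

Emit:
send_rows:
  motion: "1 0.2 0 0 0;1 0.4 0 0 0"

```text
clock: 6.75
eef_pos: [0.4616, -0.1579, 0.018]
tool_rot: [-0.018, 1.0, -0.002, 0.006]
ft_force: [5.7, -0.2, 11.8]
grip_width: -0.0004
grasp_force: 6.0
```

Emit:
send_rows:
  motion: "1 0.3 0 0 0;1 0.6 0 0 0;1 0.6 0 0 0"

```text
clock: 7.05
eef_pos: [0.4552, -0.1581, 0.018]
tool_rot: [-0.018, 1.0, -0.002, 0.006]
ft_force: [3.9, -0.2, 12.7]
grip_width: -0.0001
grasp_force: 6.5
```

Run:
```python
from h import *
im=vision.camera("wrist");cv2.imwrite("pics/w3.png",im[:,:,::-1])
im=vision.camera("side");cv2.imwrite("pics/s3.png",cv2.resize(im[150:280,220:430,::-1],(800,495)))
```

```text
(no output)
```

View pics/w3.png

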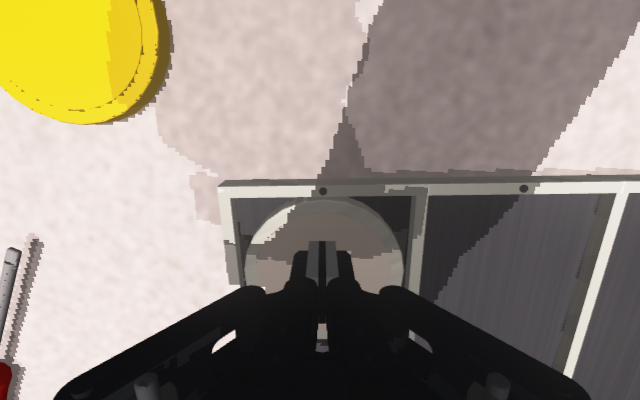

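The disc's near edge at (322,197) touches the stop bar, whose face is at row 196. The fingers have slid forward on it: its edge was at row 175 before. I'm lifting clear and verifying.

Emit:
send_rows:
  motion: "1 0 0 -0.3 0;1 0 0 -1 0;1 0 0 -5 0;1 0 0 -10 0;1 0 0 -15 0"

```text
clock: 7.65
eef_pos: [0.4481, -0.1561, 0.1654]
tool_rot: [-0.018, 1.0, 0.001, -0.002]
ft_force: [1.1, -0.2, -0.3]
grip_width: 0.0001
grasp_force: 0.0
```

Emit:
send_rows:
  motion: "1 5 -5 0 0;1 10 -10 0 0;1 10 -15 0 0;1 10 -20 0 0;1 10 -20 0 0"

```text
clock: 8.15
eef_pos: [0.3554, -0.3625, 0.1647]
tool_rot: [-0.017, 1.0, -0.0, -0.0]
ft_force: [0.9, 0.8, 0.3]
grip_width: -0.0003
grasp_force: 0.0
```

Run:
```python
from h import *
o=bot.get_obs();print(o["clock"],o["eef_pos"],o["ft_force"])
im=vision.camera("top");cv2.imwrite("pics/t4.png",cv2.resize(im[110:300,220:410,::-1],(600,600),interpolation=cv2.INTER_CUBIC))
```

```text
8.15 [ 0.35540301 -0.36252869  0.16466613] [0.92759896 0.84564538 0.28776716]
```

View pics/t4.png

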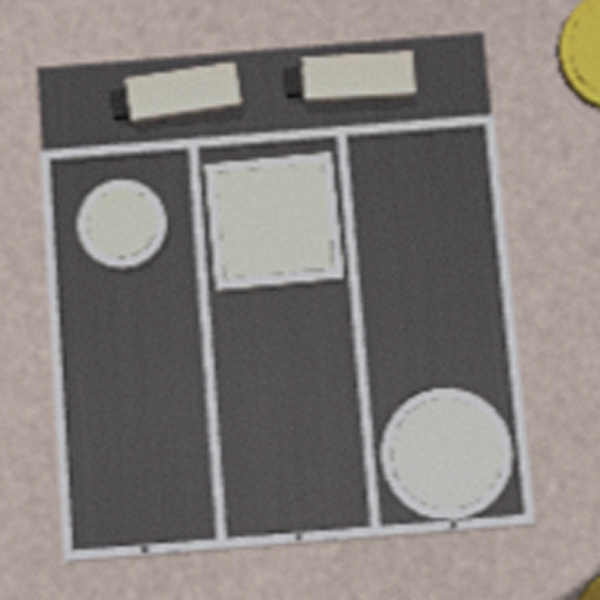

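Run:
```python
from h import *
im=cv2.imread("pics/t4.png",0);k=600/190
b=(im>140).astype(np.uint8)[380:530,370:530]
p=lambda u,v:(220+(u+.5)/k-.5,110+(v+.5)/k-.5)
a=ray("top",p(447,454),.018);n=ray("top",p(453,524),.014)
print(a,n,np.linalg.norm(a[:2]-n[:2]))
print(im[495:540,450].tolist())
```

```text
[ 0.46703097 -0.15661837  0.018     ] [ 0.42208108 -0.15895479  0.014     ] 0.04501057160889663
[183, 184, 186, 186, 184, 184, 184, 185, 185, 185, 184, 184, 184, 184, 185, 186, 186, 187, 189, 191, 192, 185, 173, 159, 146, 140, 140, 141, 140, 141, 142, 143, 144, 145, 143, 138, 135, 136, 141, 146, 153, 156, 159, 160, 161]
```

The disc's centre is 45 mm from the bar's centreline (46 mm expected at contact), and there is no dark gap between them. I'm handing the job in.

```bash
python3 -c "
from workcell import workorder;print(workorder.job_done())"
```

```text
the job is handed in; nothing more can be done
None
```

The large round lamp was drawn flat along its lane to the stop bar, and the top camera shows no gap between them; the square and small round lamps were left where they were, and the job was handed in at about 8 s.

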